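# Stand the weighted specimen post on the microscope stage

### The arm

A 6-joint arm with a two-finger parallel gripper is mounted at the origin on the work surface. World frame = base frame: x ahead of the robot, y to its left, z up, the work surface at z = 0. Lengths are in m, angles in rad, forces in N, time in s.
With the tool pointing down it reaches from about 0.325 to 0.775 m from the base axis. Payload 9.3 kg.
Tool frame: the origin (TCP) lies at the very end of the fingers, on their centre line; the grasp point (between the pads) lies bot.grip_depth behind it (bot.grip_depth is the distance from the TCP to the grasp point, in m); z points along the fingers, y is the line along which they close (so a half turn about z gives the same grasp; the last joint's range is limited). The gripper opens to 85 mm and grips with 20 to 120 N. Pads are 22 mm wide; open, the fingers measure 114 mm over their backs; the gripper's body (76 mm by 85 mm) begins 54 mm behind the grasp point. The pads swing forward as they close: fully open they stand 13 mm farther back than shut.
Start: joints at [1.16, 0.259, 0.021, 1.334, 0, 1.418], TCP at [0.14, 0.532, 0.231] pointing down, gripper open.
Joint ranges: [-3.04, 3.04], [-0.91, 1.82], [-1.04, 1.36], [-1.92, 1.95], [-1.52, 1.45], [-3.14, 3.14]. Speed limits (rad/s): [2.22, 2.22, 2.79, 3.14, 3.14, 3.14].

### API

Orientations are given as a rotation vector (axis times angle).
In Python, from station import bot, imaging gives the robot as it stands.
- The arm moves only by the tool servo_tool, never from a script. Its argument "series" is a list of rows, each a list of 7 numbers: the opening, from 0 (shut) to 1 (fully open), then the shift along the world's x, y, z in m, then the turn, a rotation vector about the world's x, y, z in units of 8 degrees (1.0 is 8 degrees). In form: [[fingers, tx, ty, tz, ax, ay, az], ...]. A call has 1 to 10 rows; each row is the pose to reach, as a shift and turn from the pose commanded when the call began; what a row does not reach only later rows make up. A row lasts 1/8 s, in which the tool goes at most 62.5 mm and 10.7 degrees, less where a joint would pass 70% of its speed; a pose out of reach is approached as far as the arm can. A call with a gripper value outside its range is refused whole. The fingers move at their own pace and stop on an object; "squeeze" is the grip in N (left out, the last holds). Time passes only in rows, so rows that repeat a pose let the fingers close. It gives the time, the measured TCP pose, the force, the opening and the grip force at its end, in the units of the state.
- bot.get_obs(): the state, without advancing time (a new reading comes with each control period).
- imaging.read_camera(name): name is "side" or "top"; returns a dict with "image" (420x560x3 uint8, blue, green, red), "K" (3x3 intrinsics, pixels), "rvec" (rotation vector, rad) and "tvec" (3), from world to camera coordinates, as OpenCV has them. Camera axes: x right, y down, z forward; pixel columns grow to the right and rows downward; lengths in m; the calibration is good to about 2 mm. A picture is of the moment at which its call begins. There is no depth.
- bot.sign_off(): hands the job in; it is judged then, once.
Trained networks look in the newest picture that a camera, given by its name, has taken for a name from the list of things; names that differ only in an ending like _2 or _b are one class to them, and where a whole thing is asked for, a point or a joint stands for the part that bears it (a point fixed in the world has none). Each returns a list of dicts, best first, with "confidence" (0 to 1); they miss things now and then, are a little off and sometimes report something else, mostly with a low value. They report only what shows in the picture. A call takes as long as a camera call. They do not tell look-alikes from the thing itself.
- imaging.spot_in(camera, target): "at" ([x, y, z] in m, in world coordinates, good to about 4 mm: the middle of the surface that is visible of it).
- imaging.regions_of(camera, target): "pixels" (420x560 bool, what is visible of it).
The state is a dict: "time": time; "q": joint angles; "dq": joint speeds; "joint_torque": joint torques, N m; "tool_pos": TCP position; "eef_rot": TCP orientation; "ft_force": force on the tool from outside, world axes, zero at the start; "wrist_torque": the same for the moment, N m; "finger_gap": opening from 0.0 (shut) to 1.0 (fully open); "gripper_force": force on a finger pad.
Only numpy, scipy, OpenCV 4.12 (cv2) and the standard library are available. Lean on these libraries where they do the work, as an engineer would, in place of code of your own. Each camera call takes 0.05 s, during which the arm holds its last target. There are 200 camera calls.

### The job

Stand the short specimen post, the one with a round button on each side, upright and heavy end down on the middle of the microscope base's round stage plate. Its two ends look the same but one is weighted: pinch it by the two buttons and lift it clear, and the heavy end swings down. Set it down rather than dropping it, let go, and leave the longer post where it is.

Things in the scene. Friction and masses are not known exactly. Their poses are not given: they have to be found in the camera images.
- post_center (a point): Centre of the short specimen post, about 0.27 kg; it starts lying, this point 20 mm above the table. 60 mm long along its x: at each end a grey block 14 mm thick, 36 mm wide (y), 40 mm high (z), joined by a shaft 16 mm thick. One end is lead-filled; which one cannot be seen. Standing on an end, this point is 30 mm above what it stands on. Its y is the line through the two side buttons.
- post_buttons: The post's two dark steel side buttons, 22 mm in diameter, flat faces 48 mm apart; origin midway between them, at the post's centre; y runs from one to the other: grip these faces. They turn freely on a pin along y, so the post, lifted by them with 40 mm clear below its centre, swings heavy end straight down within a second, however firm the grip.
- stage_top (a point): Centre of the top of the round white stage plate, 96 mm in diameter, 30 mm above the table, in the fixed cream microscope base (260 x 200 mm, 28 mm high). x points along the base to the bare column: foot 35 x 60 mm centred 140 mm away, rising 75 mm above the table, its rod 158 mm. Two black knobs 18 mm high stand on the base 110 mm along x, 78 mm to either side.
- long_post_center (a point): Bystander: centre of a longer lying post, 20 mm above the table; 92 mm long along its x, the same grey end blocks, but no side buttons. It must stay where it is.
Mind the look-alikes: they are no part of the job. Leave any green or purple look-alike of the part that bears post_center alone.

How it is judged:
On the way, in this order (a step that is already met when the one before it is completed fails the run):
1. the short post is lifted clear and hangs heavy end down (height (world z) of post_center above 0.045 m and angle between post_center's own x axis and vertical below 0.35 rad), for 0.1 s.
2. the short post is set down on the middle of the stage plate while still held (horizontal distance between post_center and stage_top below 0.02 m and z of post_center in the frame of stage_top below 0.036 m and angle between post_center's own x axis and vertical below 0.35 rad and contact force between post and the fingers above 0.3 N), for 0.05 s.
At the end, for the whole second after the job is handed in: The short post stands at rest, upright within 7 degrees and heavy end down, on the stage plate, its centre within 20 mm of the plate's centre; the long post is within 30 mm of where it started (horizontal distance between post_center and stage_top below 0.02 m and z of post_center in the frame of stage_top between 0.026 and 0.034 m and angle between post_center's own x axis and vertical below 0.12 rad and linear speed of post below 0.02 m/s); the robot touches nothing.
It fails at once if the long post is moved more than 30 mm (distance of long_post_center from where it was at the start of the episode above 0.03 m).
It also fails if it takes over 42 s, if anything falls off the work surface, if the arm or the gripper's body presses on something with over 40 N, if the wrist force passes 120 N, or if a joint passes its speed limit or range.

## Working session

There is one attempt and no reset: what is moved stays moved. The work goes in short steps, Python scripts to look and compute and a tool call to move; the robot and the scene stay as the last step left them, time stands still between calls to the robot, and variables do not carry over. Pictures are saved under pics/ and viewed, at most 10 in all, crops included, and the job is handed in when it is done.

Besides the shell and the picture viewer there is one more tool, called after "Emit:" as a command line: name --pt "numbers of a row" for each row, then --argument value for the rest. servo_tool: Moves the arm, as the interface text tells. Its arguments: {"type":"object","properties":{"series":{"type":"array"},"squeeze":{"type":"number"}},"required":["series"]}

```bash
mkdir -p pics; python3 - <<'E'
from station import bot, imaging
import cv2,numpy as np
print(bot.grip_depth, bot.get_obs())
for c in("top","side"):
    r=imaging.read_camera(c); cv2.imwrite(f"pics/{c}0.png",r["image"])
    np.savez(f"{c}.npz",**r)
    for t in("post_center","post_buttons","stage_top","long_post_center"):
        for d in imaging.spot_in(c,t):
            P=np.array(d["at"],float); p=cv2.projectPoints(P.reshape(1,3),r["rvec"],r["tvec"],r["K"],None)[0].ravel()
            print(c,t,P.round(3),p.round(),round(d["confidence"],2))
E
```

```text
0.0187 {'time': 0.0, 'q': array([ 1.16040432e+00,  2.59143908e-01,  2.07211213e-02,  1.33366703e+00,
       -2.04812678e-05,  1.41821936e+00]), 'dq': array([-0.00062092, -0.00123078,  0.00184974, -0.00170729, -0.00013684,
       -0.0002191 ]), 'joint_torque': array([-1.52825440e-03, -5.55641198e+01,  3.44531751e+01,  1.36779615e-02,
       -3.17621743e-04,  2.78711028e-06]), 'tool_pos': array([0.14011303, 0.53155191, 0.23067639]), 'eef_rot': array([-4.03810500e-01, -3.11518920e+00,  1.96057583e-03]), 'ft_force': array([ 0.25610777, -0.47922351,  0.36499868]), 'wrist_torque': array([ 0.00598229,  0.01073801, -0.00528139]), 'gripper_force': 0.0, 'finger_gap': 0.9965325747039039}
top post_center [ 0.508 -0.116  0.027] [319. 230.] 0.96
top post_center [0.641 0.004 0.031] [254. 161.] 0.9
top post_center [ 0.625 -0.1    0.03 ] [310. 169.] 0.83
top post_center [ 0.633 -0.208  0.029] [366. 164.] 0.77
top post_buttons [ 0.51  -0.116  0.028] [319. 229.] 0.66
top post_buttons [ 0.631 -0.1    0.028] [309. 166.] 0.57
top post_buttons [ 0.641 -0.202  0.029] [362. 160.] 0.57
top post_buttons [0.64  0.011 0.026] [251. 162.] 0.52
top stage_top [0.559 0.214 0.032] [141. 205.] 0.7
top long_post_center [ 0.46  -0.251  0.027] [392. 255.] 0.8
side post_center [ 0.618 -0.096  0.027] [277. 188.] 0.86
side post_center [ 0.505 -0.112  0.028] [317. 209.] 0.84
side post_center [0.634 0.006 0.028] [241. 208.] 0.69
side post_center [ 0.626 -0.197  0.029] [303. 165.] 0.61
side post_buttons [ 0.499 -0.107  0.026] [317. 212.] 0.61
side post_buttons [ 0.611 -0.098  0.027] [280. 189.] 0.6
side post_buttons [0.638 0.019 0.027] [236. 210.] 0.43
side post_buttons [ 0.645 -0.203  0.029] [299. 160.] 0.38
side stage_top [0.55  0.231 0.026] [184. 292.] 0.61
side long_post_center [ 0.455 -0.244  0.024] [369. 191.] 0.74
```

View pics/top0.png

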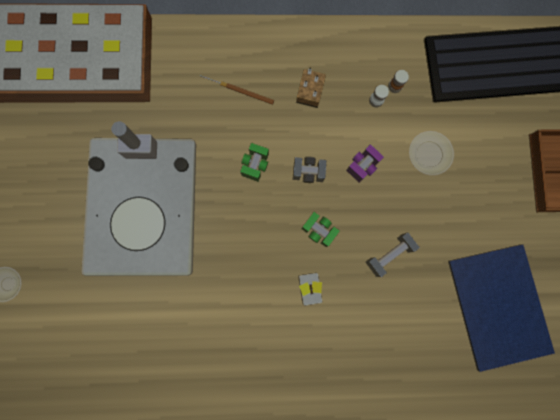

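View pics/side0.png

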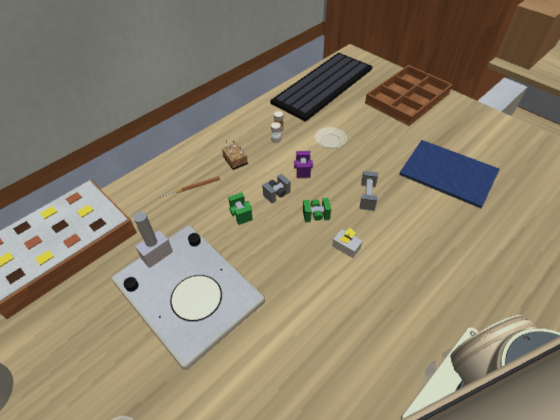

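Candidates in the top view are green (255,161), green (320,230), purple (366,163), grey with dark buttons (310,169), long grey without buttons (393,255), and a yellow/white block (311,289). By the description it is the grey one at (310,169). Next I measure it and the stage plate.

```bash
cat > h.py <<'E'
import cv2,numpy as np
from scipy.optimize import minimize,least_squares
def load(c): return dict(np.load(f"{c}.npz"))
def proj(r,P): return cv2.projectPoints(np.asarray(P,float).reshape(-1,1,3),r["rvec"],r["tvec"],r["K"],None)[0].reshape(-1,2)
def tri(rs,ps):
    return least_squares(lambda X:np.concatenate([proj(r,X)[0]-p for r,p in zip(rs,ps)]),[.6,0,.03]).x
def box(c,h): return np.array([[c[0]+a*h[0],c[1]+b*h[1],c[2]+d*h[2]] for a in(-1,1) for b in(-1,1) for d in(-1,1)])
PARTS=[box((s*.023,0,0),(.007,.018,.02)) for s in(-1,1)]+[box((0,0,0),(.02,.008,.008)),box((0,0,0),(.0085,.024,.0085)),box((0,0,0),(.005,.024,.0105))]
def sil(r,x,y,z,th,S=4):
    R=np.array([[np.cos(th),-np.sin(th),0],[np.sin(th),np.cos(th),0],[0,0,1]])
    m=np.zeros((420*S,560*S),np.uint8)
    for B in PARTS:
        p=(proj(r,B@R.T+[x,y,z])+.5)*S
        cv2.fillConvexPoly(m,cv2.convexHull(p.round().astype(np.int32)),1)
    return cv2.resize(m.astype(np.float32),(560,420),interpolation=cv2.INTER_AREA)
E
python3 - <<'E'
from station import imaging
from h import *
rs=[];ms=[];st=[];sc=[]
for c in("top","side"):
    r=imaging.read_camera(c); rs.append(r)
    c0=proj(r,[.62,-.1,.02])[0]
    reg=imaging.regions_of(c,"post_center")
    cs=[np.argwhere(d["pixels"]).mean(0)[::-1] for d in reg]
    k=int(np.argmin([np.linalg.norm(a-c0) for a in cs])); ms.append(reg[k]["pixels"].astype(np.float32)); sc.append(cs[k])
    print(c,cs[k].round(1),reg[k]["confidence"],ms[-1].sum())
    s=imaging.regions_of(c,"stage_top")
    for d in s[:2]:print(c,"stage",np.argwhere(d["pixels"]).mean(0)[::-1].round(1),d["pixels"].sum(),d["confidence"])
    # stage: bright cream blob
    p0=proj(r,[.556,.22,.03])[0].astype(int)
    hsv=cv2.cvtColor(r["image"],cv2.COLOR_BGR2HSV); print("px",r["image"][p0[1],p0[0]])
    m=(np.abs(r["image"].astype(int)-r["image"][p0[1],p0[0]]).max(2)<14).astype(np.uint8)
    m=cv2.morphologyEx(m,cv2.MORPH_OPEN,np.ones((3,3)))
    _,lab,_,_=cv2.connectedComponentsWithStats(m); b=(lab==lab[p0[1],p0[0]]).astype(np.uint8)
    ct=max(cv2.findContours(b,0,2)[0],key=cv2.contourArea); e=cv2.fitEllipse(cv2.convexHull(ct)); print("ell",e); st.append(np.array(e[0]))
X=tri(rs,st); print("stage",X.round(4),[ (proj(r,X)[0]-p).round(1) for r,p in zip(rs,st)])
X0=tri(rs,sc); print("post tri",X0.round(4))
f=lambda v:sum(np.abs(sil(r,*v)-m).sum() for r,m in zip(rs,ms))
best=min((minimize(f,[X0[0],X0[1],.02,t],method="Nelder-Mead",options=dict(initial_simplex=np.array([[X0[0],X0[1],.02,t]]+[[X0[0]+(i==0)*.006,X0[1]+(i==1)*.006,.02+(i==2)*.006,t+(i==3)*.15] for i in range(4)]))) for t in(1.3,1.6,1.85)),key=lambda o:o.fun)
print("post fit",best.x.round(4),best.fun)
r=rs[0]; crops=[]
for r in rs:
    im=cv2.resize(r["image"],None,fx=6,fy=6,interpolation=cv2.INTER_CUBIC)
    v=best.x; mm=cv2.resize(sil(r,*v),None,fx=6,fy=6)
    cv2.drawContours(im,cv2.findContours((mm>.5).astype(np.uint8),0,2)[0],-1,(0,0,255),1)
    p=(proj(r,v[:3])[0]*6).astype(int); crops.append(im[p[1]-190:p[1]+190,p[0]-190:p[0]+190])
cv2.imwrite("pics/crop1.png",np.hstack(crops))
E
```

```text
top [308.8 168.6] 0.78 686.0
top stage [138.8 205.5] 15200 0.8
px [146 156 151]
ell ((137.18017578125, 223.50006103515625), (49.23438262939453, 51.45391845703125), 55.982574462890625)
side [276.8 188.4] 0.64 483.0
side stage [185.6 291.5] 12263 0.58
px [201 216 214]
ell ((195.6290740966797, 297.2276916503906), (40.40742874145508, 48.603736877441406), 64.3976058959961)
stage [0.5259 0.2214 0.0248] [array([-0., -0.]), array([0., 0.])]
post tri [ 0.6278 -0.1012  0.0153]
post fit [ 0.6267 -0.0996  0.018   1.4641] 190.5625
```

View pics/crop1.png

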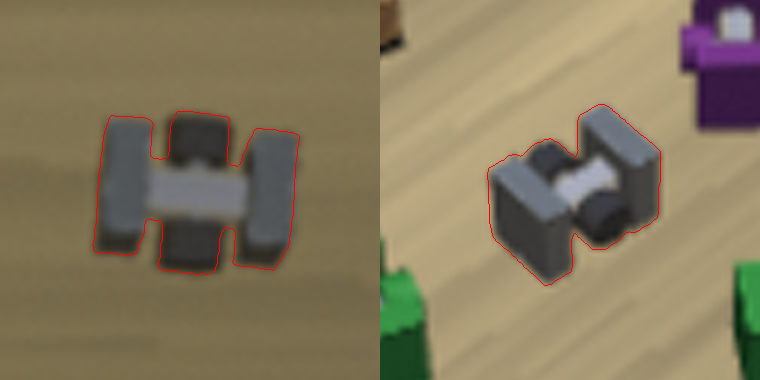

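The crop confirms the choice: a grey post with dark side buttons, with the model outline fitting in both views. The post is at (0.627,-0.0995), axis yaw 1.464 rad, and the stage plate is near (0.527,0.221). I move above the post first.

Emit:
servo_tool --pt "1 0.487 -0.631 -0.05 0 0 -10.2" --pt "1 0.487 -0.631 -0.05 0 0 -10.2" --pt "1 0.487 -0.631 -0.05 0 0 -10.2" --pt "1 0.487 -0.631 -0.05 0 0 -10.2" --pt "1 0.487 -0.631 -0.05 0 0 -10.2" --pt "1 0.487 -0.631 -0.05 0 0 -10.2" --pt "1 0.487 -0.631 -0.05 0 0 -10.2" --pt "1 0.487 -0.631 -0.05 0 0 -10.2" --pt "1 0.487 -0.631 -0.05 0 0 -10.2" --pt "1 0.487 -0.631 -0.05 0 0 -10.2" --squeeze 40

```text
time: 2.05
tool_pos: [0.5224, 0.036, 0.1922]
eef_rot: [2.342, 2.094, 0.001]
ft_force: [1.1, 0.9, 0.6]
finger_gap: 0.999
gripper_force: 0.0
```

Emit:
servo_tool --pt "1 0.105 -0.1355 -0.06 0 0 0" --pt "1 0.105 -0.1355 -0.06 0 0 0" --pt "1 0.105 -0.1355 -0.06 0 0 0" --pt "1 0.105 -0.1355 -0.06 0 0 0" --pt "1 0.105 -0.1355 -0.06 0 0 0"

```text
time: 2.68
tool_pos: [0.626, -0.0974, 0.1319]
eef_rot: [-2.341, -2.093, 0.001]
ft_force: [-0.3, 0.1, -0.0]
finger_gap: 1.0
gripper_force: 0.0
```

```bash
python3 - <<'E'
from station import bot, imaging
from h import *
o=bot.get_obs(); print(o["tool_pos"],o["eef_rot"],o["time"])
ims=[]
for c in("top","side"):
    r=imaging.read_camera(c); p=proj(r,[.627,-.0995,.06])[0].astype(int)
    ims.append(cv2.resize(r["image"][p[1]-50:p[1]+50,p[0]-50:p[0]+50],(390,390),interpolation=cv2.INTER_CUBIC))
cv2.imwrite("pics/near.png",np.hstack(ims))
E
```

```text
[ 0.62600889 -0.097358    0.13193639] [-2.34123196e+00 -2.09344503e+00  5.03056946e-04] 2.675
```

View pics/near.png

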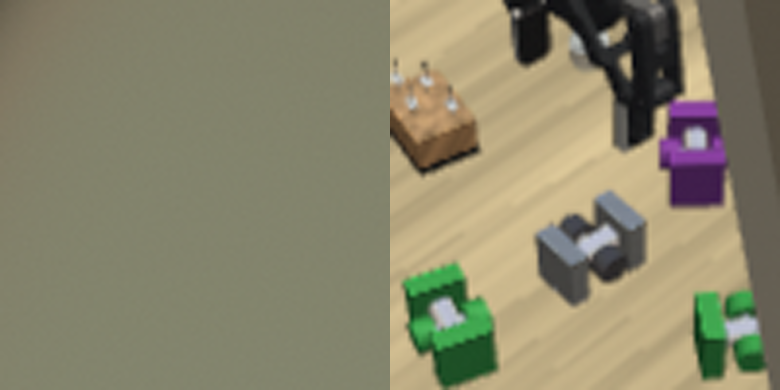

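The side view shows the fingers hanging open above the grey post, astride the button line, with clear space around them. I descend and grip.

Emit:
servo_tool --pt "1 0.001 -0.002 -0.05 0 0 0" --pt "1 0.001 -0.002 -0.09 0 0 0" --pt "1 0.001 -0.002 -0.115 0 0 0" --pt "1 0.001 -0.002 -0.127 0 0 0" --pt "1 0.001 -0.002 -0.127 0 0 0" --pt "1 0.001 -0.002 -0.127 0 0 0"

```text
time: 3.52
tool_pos: [0.6281, -0.0994, 0.0066]
eef_rot: [2.34, 2.094, 0.002]
ft_force: [0.1, -0.7, -0.1]
finger_gap: 0.998
gripper_force: 0.0
```

Emit:
servo_tool --pt "0.45 0 0 0 0 0 0" --pt "0.45 0 0 0 0 0 0" --pt "0.45 0 0 0 0 0 0" --pt "0.45 0 0 0 0 0 0" --pt "0.45 0 0 0 0 0 0" --pt "0.45 0 0 0 0 0 0" --squeeze 40

```text
time: 4.28
tool_pos: [0.6276, -0.0996, 0.0059]
eef_rot: [2.341, 2.094, 0.001]
ft_force: [-2.3, 1.0, 6.2]
finger_gap: 0.555
gripper_force: 41.0
```

Emit:
servo_tool --pt "0.45 0 0 0.02 0 0 0" --pt "0.45 0 0 0.05 0 0 0" --pt "0.45 0 0 0.08 0 0 0" --pt "0.45 0 0 0.11 0 0 0" --pt "0.45 0 0 0.13 0 0 0" --pt "0.45 0 0 0.13 0 0 0" --pt "0.45 0 0 0.13 0 0 0" --pt "0.45 0 0 0.13 0 0 0" --pt "0.45 0 0 0.13 0 0 0" --pt "0.45 0 0 0.13 0 0 0"

```text
time: 5.52
tool_pos: [0.6272, -0.0995, 0.1348]
eef_rot: [-2.341, -2.094, 0.0]
ft_force: [0.2, 0.7, -2.3]
finger_gap: 0.553
gripper_force: 42.2
```

```bash
python3 - <<'E'
from station import bot, imaging
from h import *
r=imaging.read_camera("side"); p=proj(r,[.627,-.0995,.13])[0].astype(int)
cv2.imwrite("pics/lift.png",cv2.resize(r["image"][p[1]-60:p[1]+60,p[0]-60:p[0]+60],(480,480),interpolation=cv2.INTER_CUBIC))
# plate centre again: base/plate seen, ellipse by edge with plate height fixed at 30 mm
for c in("top","side"):
    r=imaging.read_camera(c) if c=="side" else load("top")
    R=cv2.Rodrigues(r["rvec"])[0]
    e={"top":(137.18,223.5),"side":(195.63,297.23)}[c]
    d=R.T@np.linalg.inv(r["K"])@[e[0]+0,e[1]+0,1]; o=-R.T@np.asarray(r["tvec"]).ravel()
    print(c,(o+d*(.03-o[2])/d[2]).round(4))
E
```

```text
top [0.5253 0.2199 0.03  ]
side [0.523  0.2225 0.03  ]
```

View pics/lift.png

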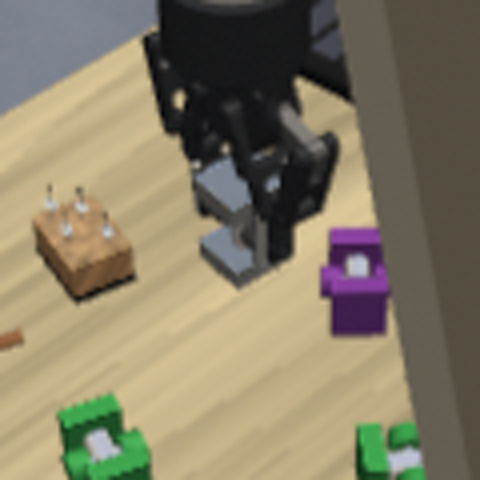

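The post hangs upright in the fingers, with its blocks one above the other at about (240,220) in the crop. Now I carry it to the plate at about (0.525,0.221).

Emit:
servo_tool --pt "0.45 -0.03 0.02 0 0 0 0" --pt "0.45 -0.06 0.06 0 0 0 0" --pt "0.45 -0.09 0.11 0 0 0 0" --pt "0.45 -0.102 0.165 0 0 0 0" --pt "0.45 -0.102 0.22 0 0 0 0" --pt "0.45 -0.102 0.27 0 0 0 0" --pt "0.45 -0.102 0.305 0 0 0 0" --pt "0.45 -0.102 0.3205 0 0 0 0" --pt "0.45 -0.102 0.3205 0 0 0 0" --pt "0.45 -0.102 0.3205 0 0 0 0"

```text
time: 6.88
tool_pos: [0.5254, 0.2199, 0.1351]
eef_rot: [2.342, 2.093, -0.001]
ft_force: [-0.3, -0.8, -2.5]
finger_gap: 0.555
gripper_force: 42.5
```

Emit:
servo_tool --pt "0.45 0 0 -0.03 0 0 0" --pt "0.45 0 0 -0.05 0 0 0" --pt "0.45 0 0 -0.06 0 0 0" --pt "0.45 0 0 -0.06 0 0 0" --pt "0.45 0 0 -0.06 0 0 0" --pt "0.45 0 0 -0.06 0 0 0"

```text
time: 7.62
tool_pos: [0.5258, 0.221, 0.076]
eef_rot: [2.341, 2.094, 0.002]
ft_force: [-0.0, -0.5, -2.9]
finger_gap: 0.552
gripper_force: 42.5
```

```bash
python3 - <<'E'
from station import bot, imaging
from h import *
o=bot.get_obs(); print(o["tool_pos"],o["ft_force"])
r=imaging.read_camera("side"); p=proj(r,[.525,.22,.06])[0].astype(int)
im=cv2.resize(r["image"],None,fx=5,fy=5,interpolation=cv2.INTER_CUBIC)
# plate outline at the estimate, and predicted axis of the post
a=np.linspace(0,6.283,60); C=np.c_[.525+.048*np.cos(a),.221+.048*np.sin(a),0*a+.03]
cv2.polylines(im,[(proj(r,C)*5+2).astype(int)],True,(0,0,255),1)
cv2.circle(im,tuple((proj(r,[.525,.221,.03])[0]*5+2).astype(int)),4,(0,0,255),-1)
t=o["tool_pos"]; 
cv2.polylines(im,[(proj(r,[[t[0],t[1],t[2]+.014-.03],[t[0],t[1],t[2]+.014+.03]])*5+2).astype(int)],False,(255,0,0),1)
q=p*5; cv2.imwrite("pics/over.png",im[q[1]-280:q[1]+280,q[0]-350:q[0]+350])
E
```

```text
[0.52578836 0.22103845 0.07596453] [-0.03470108 -0.52165938 -2.90590625]
```

View pics/over.png

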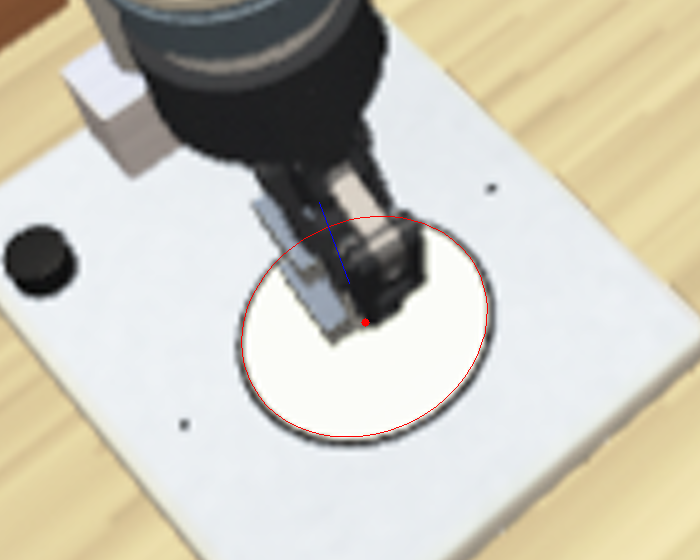

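The plate outline estimate fits to within 2 mm, with its centre at (365,322) in the crop, and the post hangs above it. I lower it gently, watching the force.

Emit:
servo_tool --pt "0.45 -0.001 0 -0.012 0 0 0" --pt "0.45 -0.002 0 -0.02 0 0 0" --pt "0.45 -0.002 0 -0.025 0 0 0" --pt "0.45 -0.002 0 -0.027 0 0 0" --pt "0.45 -0.002 0 -0.027 0 0 0" --pt "0.45 -0.002 0 -0.027 0 0 0"

```text
time: 8.43
tool_pos: [0.5235, 0.221, 0.0484]
eef_rot: [2.341, 2.094, 0.001]
ft_force: [0.2, -0.1, -1.5]
finger_gap: 0.555
gripper_force: 42.5
```

Emit:
servo_tool --pt "0.45 0 0 -0.001 0 0 0" --pt "0.45 0 0 -0.002 0 0 0" --pt "0.45 0 0 -0.002 0 0 0" --pt "0.45 0 0 -0.002 0 0 0"

```text
time: 8.93
tool_pos: [0.5234, 0.221, 0.0462]
eef_rot: [2.341, 2.095, 0.0]
ft_force: [0.1, -0.4, -1.4]
finger_gap: 0.553
gripper_force: 42.5
```

Emit:
servo_tool --pt "0.45 0 0 -0.001 0 0 0" --pt "0.45 0 0 -0.001 0 0 0" --pt "0.45 0 0 -0.001 0 0 0"

```text
time: 9.3
tool_pos: [0.5234, 0.221, 0.0459]
eef_rot: [2.341, 2.094, 0.001]
ft_force: [-3.1, -1.3, 5.3]
finger_gap: 0.55
gripper_force: 43.4
```

Contact at the expected height (TCP 0.046). I release and retreat.

Emit:
servo_tool --pt "0.6 0 0 0 0 0 0" --pt "0.7 0 0 0 0 0 0" --pt "1 0 0 0 0 0 0" --pt "1 0 0 0 0 0 0" --pt "1 0 0 0 0 0 0" --pt "1 0 0 0 0 0 0" --pt "1 0 0 0.02 0 0 0" --pt "1 0 0 0.06 0 0 0" --pt "1 0 0 0.11 0 0 0" --pt "1 0 0 0.16 0 0 0"

```text
time: 10.55
tool_pos: [0.5231, 0.2209, 0.2067]
eef_rot: [-2.341, -2.094, 0.0]
ft_force: [0.9, 0.6, -0.5]
finger_gap: 0.999
gripper_force: 0.0
```

Emit:
servo_tool --pt "1 -0.05 -0.02 0 0 0 0" --pt "1 -0.1 -0.06 0 0 0 0" --pt "1 -0.1 -0.12 0 0 0 0" --pt "1 -0.1 -0.18 0 0 0 0" --pt "1 -0.1 -0.18 0 0 0 0" --pt "1 -0.1 -0.18 0 0 0 0"

```text
time: 11.3
tool_pos: [0.4233, 0.041, 0.2052]
eef_rot: [-2.343, -2.093, -0.001]
ft_force: [-1.2, 0.7, -0.1]
finger_gap: 1.003
gripper_force: 0.0
```

```bash
python3 - <<'E'
from station import bot, imaging
from h import *
ims=[]
for c in("top","side"):
    r=imaging.read_camera(c)
    for d in imaging.spot_in(c,"post_center")+imaging.spot_in(c,"long_post_center"): print(c,np.round(d["at"],3),round(d["confidence"],2))
    a=np.linspace(0,6.283,60); im=cv2.resize(r["image"],None,fx=5,fy=5,interpolation=cv2.INTER_CUBIC)
    for P in (np.c_[.525+.048*np.cos(a),.221+.048*np.sin(a),0*a+.03],np.c_[.524+.02*np.cos(a),.221+.02*np.sin(a),0*a+.09]):
        cv2.polylines(im,[(proj(r,P)*5+2).astype(int)],True,(0,0,255),1)
    q=(proj(r,[.525,.221,.06])[0]*5).astype(int); ims.append(im[q[1]-195:q[1]+195,q[0]-195:q[0]+195])
cv2.imwrite("pics/end.png",np.hstack(ims))
E
```

```text
top [ 0.506 -0.116  0.027] 0.78
top [0.642 0.005 0.03 ] 0.75
top [ 0.632 -0.205  0.028] 0.64
top [ 0.458 -0.251  0.025] 0.91
side [0.51  0.223 0.091] 0.96
side [0.633 0.007 0.028] 0.69
side [ 0.513 -0.094  0.026] 0.54
side [ 0.457 -0.243  0.024] 0.77
```

View pics/end.png

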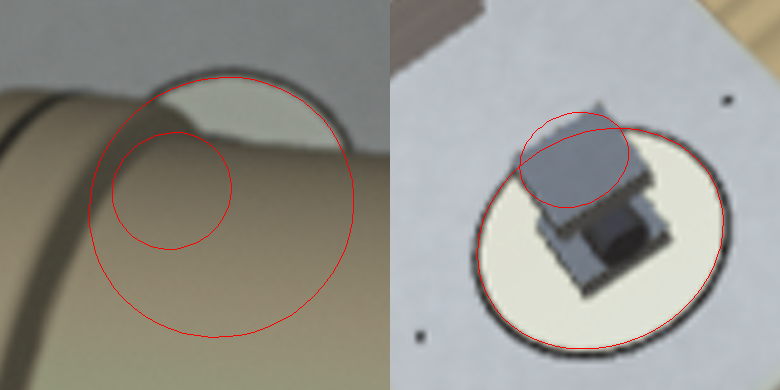

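The side view shows the post standing flat on the plate, its base centre near (604,242) against the plate centre near (600,238), so it is within a few mm. The long post's reported position has changed by no more than 2 mm, and the arm is clear.

```bash
python3 -c "
from station import bot
print(bot.sign_off())"
```

```text
the job is handed in; nothing more can be done
None
```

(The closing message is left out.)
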